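# Open the code-locked key box

### The arm

A 7-joint arm with a two-finger parallel gripper is mounted at the origin on a cart in front of the work surface, level with it; the furniture and walls round the work are solid. World frame = base frame: x ahead of the robot, y to its left, z up, the work surface at z = 0. Lengths are in m, angles in rad, forces in N, time in s.
With the tool pointing down it reaches from about 0.425 to 0.875 m from the base axis. Payload 4.7 kg.
Tool frame: the origin (TCP) lies between the finger pads; the fingertips stand 17 mm ahead of it and the grasp point (between the pads) lies 2 mm behind it; z points along the fingers, y is the line along which they close (so a half turn about z gives the same grasp; the last joint's range is limited). The gripper opens to 85 mm and grips with 20 to 120 N. Pads are 22 mm wide; open, the fingers measure 114 mm over their backs; the gripper's body (76 mm by 85 mm) begins 54 mm behind the grasp point. The pads swing forward as they close: fully open they stand 13 mm farther back than shut.
Start: joints at [1.292, 0.321, -0.07, 1.45, 0.023, 1.371, -0.057], TCP at [0.188, -0.622, 0.248] pointing down, gripper open.
Joint ranges: [-2.86, 2.86], [-0.3, 2.09], [-1.38, 1.24], [0.06, 2.45], [-1.56, 4.7], [0.09, 2.05], [-2.69, 2.69]. Speed limits (rad/s): [2.57, 2.57, 3.14, 3.14, 3.14, 3.14, 3.14].

### API

Orientations are given as [roll, pitch, yaw] about the fixed x, y, z axes, in that order (R = Rz(yaw) Ry(pitch) Rx(roll)).
In Python, from station import r gives the robot as it stands.
- The arm moves only by the shell command python3 -m jog 'ROWS'. ROWS is JSON, a list of rows, each a list of 5 numbers: the closure, from 0 (fully open) to 1 (shut), then the shift along the tool's x, y, z in mm, then the turn about the tool's z in rad. A call has 1 to 10 rows; each row is the pose to reach, as a shift and turn from the pose commanded when the call began, along the tool's axes at that moment; what a row does not reach only later rows make up. A row lasts 1/8 s, in which the tool goes at most 62.5 mm and 10.7 degrees, less where a joint would pass 70% of its speed; a pose out of reach is approached as far as the arm can. A call with a gripper value outside its range is refused whole. The fingers move at their own pace and stop on an object; the grip force is fixed at half the most. Time passes only in rows, so rows that repeat a pose let the fingers close. It gives the time, the measured TCP pose, the force, the opening and the grip force at its end, in the units of the state.
- r.get_state(): the state, without advancing time (a new reading comes with each control period).
- r.camera(name): name is "scene" or "top" or "wrist"; returns a dict with "image" (420x560x3 uint8, red, green, blue), "fx", "fy", "cx", "cy" (pixels), "R" (3x3) and "t" (3): a world point X has camera coordinates R X + t. Camera axes: x right, y down, z forward; pixel columns grow to the right and rows downward; lengths in m; the calibration is good to about 2 mm. A picture is of the moment at which its call begins. There is no depth.
- r.job_done(): hands the job in; it is judged then, once.
Trained networks look in a picture, given as the dict that the camera call returned (one of the last four; its "shot" number tells which), for a name from the list of things; names that differ only in an ending like _2 or _b are one class to them, and where a whole thing is asked for, a point or a joint stands for the part that bears it (a point fixed in the world has none). Each returns a list of dicts, best first, with "p" (0 to 1); they miss things now and then, are a little off and sometimes report something else, mostly with a low value. They report only what shows in the picture. A call takes as long as a camera call.
- r.boxes_of(picture, name): "centre" ([x, y, z] in m, in the coordinates of the camera as it stood for that picture, good to about 4 mm: the middle of the surface that is visible of it).
- r.outline_of(picture, name): "mask" (420x560 bool, what is visible of it).
The state is a dict: "t": time; "joints": joint angles; "qd": joint speeds; "effort": joint torques, N m; "eef_pos": TCP position; "orientation": TCP orientation; "force": force on the tool from outside, world axes, zero at the start; "torque": the same for the moment, N m; "grip_width": opening from 0.0 (shut) to 1.0 (fully open); "gripper_force": force on a finger pad.
Only numpy, scipy, OpenCV 4.12 (cv2) and the standard library are available. Lean on these libraries where they do the work, as an engineer would, in place of code of your own. Each camera call takes 0.05 s, during which the arm holds its last target. There are 200 camera calls.

### The job

Open the grey key box on the hob: roll its three thumbwheels so that 4, 2 and 5 dots (from left to right, as seen from the robot) point straight up, then slide the red bolt knob fully to the right and lift the blue lid wide open, about upright, so that it stays open. Leave the jars and the mill round it standing where they are.

Things in the scene. Friction and masses are not known exactly. Their poses are not given: they have to be found in the camera images.
- code_box: Fixed grey key box on the hob, 240 mm wide (its y), 210 mm deep (its x, from -92 to +118 mm), top of the front ledge 59 mm above its underside. Origin: on the hob, 92 mm behind the front face, midway across; x points away from the robot side, y to the left, z up. Three black thumbwheels and the red bolt knob stand in a row along y in the front ledge (at x = -45 mm), the blue lid lies behind them (x = 3 to 115 mm). Keys lie inside.
- wheel_left (a joint): Turn of the left thumbwheel, rad, endless both ways. Grows as its top rolls away from the robot side (+ turn about the box's y). At 0 the face with 1 white dot is straight up, at 60 deg 2 dots, and so on: d dots are up at (d-1)*60 deg plus any whole turns. Smooth with a light friction of 0.03 N m, no clicks; stays where left. A pinch on its sides carried round the axle with the hand kept upright turns it by only about 0.8 of that angle.
- wheel_left_axle (a point): Centre of the thumbwheel on the left (+y of the box), at 72 mm in the box's y, on its axis 55 mm above the hob (axis along the box's y). The wheel is a disc of radius 36 mm and 22 mm thick; it stands 32 mm out of the ledge, with 30 mm between neighbouring wheels. It has flat smooth sides that can be pinched, and six steel ribs (2.5 mm proud) across its rim between the six dotted faces. White lines on the ledge beside it show the straight-up place.
- wheel_left_code (a point): Middle of the face with 4 dots on the rim of this wheel; z points radially out of the face, y along the axle.
- wheel_mid (a joint): Turn of the middle thumbwheel, rad, endless both ways. Grows as its top rolls away from the robot side (+ turn about the box's y). At 0 the face with 1 white dot is straight up, at 60 deg 2 dots, and so on: d dots are up at (d-1)*60 deg plus any whole turns. Smooth with a light friction of 0.03 N m, no clicks; stays where left. A pinch on its sides carried round the axle with the hand kept upright turns it by only about 0.8 of that angle.
- wheel_mid_axle (a point): Centre of the thumbwheel on the middle place, at 20 mm in the box's y, on its axis 55 mm above the hob (axis along the box's y). The wheel is a disc of radius 36 mm and 22 mm thick; it stands 32 mm out of the ledge, with 30 mm between neighbouring wheels. It has flat smooth sides that can be pinched, and six steel ribs (2.5 mm proud) across its rim between the six dotted faces. White lines on the ledge beside it show the straight-up place.
- wheel_mid_code (a point): Middle of the face with 2 dots on the rim of this wheel; z points radially out of the face, y along the axle.
- wheel_right (a joint): Turn of the right thumbwheel, rad, endless both ways. Grows as its top rolls away from the robot side (+ turn about the box's y). At 0 the face with 1 white dot is straight up, at 60 deg 2 dots, and so on: d dots are up at (d-1)*60 deg plus any whole turns. Smooth with a light friction of 0.03 N m, no clicks; stays where left. A pinch on its sides carried round the axle with the hand kept upright turns it by only about 0.8 of that angle.
- wheel_right_axle (a point): Centre of the thumbwheel on the right, at -32 mm in the box's y, on its axis 55 mm above the hob (axis along the box's y). The wheel is a disc of radius 36 mm and 22 mm thick; it stands 32 mm out of the ledge, with 30 mm between neighbouring wheels. It has flat smooth sides that can be pinched, and six steel ribs (2.5 mm proud) across its rim between the six dotted faces. White lines on the ledge beside it show the straight-up place.
- wheel_right_code (a point): Middle of the face with 5 dots on the rim of this wheel; z points radially out of the face, y along the axle.
- bolt (a joint): Travel of the red bolt, m: 0 locked (beside the red mark), 0.016 fully open (beside the green mark). It slides towards the box's -y (to the right), friction about 1 N. Inside, it is blocked after about 2 mm until all three code faces stand straight up within about 10 degrees, and while open it keeps the wheels from turning.
- bolt_knob (a point): Centre of the red bolt knob, 14 x 14 mm and 26 mm tall, standing on the ledge (point 13 mm above the ledge). When locked its near side is 33 mm from the right wheel.
- lid (a joint): Opening of the blue lid, rad: 0 shut, 1.75 its stop, 1.57 upright. Hinged on its far edge; held shut by the bolt until that is slid at least 11 mm. A stiff hinge (0.22 N m) holds it wherever it is left.
- lid_knob (a point): Centre of the steel drum-shaped knob on the lid, a round bar 22 mm in diameter and 26 mm long lying along the box's y with flat ends, on a 10 mm thick stem, 24 mm above the lid's top, 87 mm in front of the hinge (28 mm behind the box's origin), midway across.
- lid_hinge (a point): Hinge axis of the lid at mid width, along the box's y, 30 mm below the drum knob's height when shut.
- spice_a_centre (a point): spice jar with a green label and a black cap, 45 mm across, 105 mm tall; point half-way up (52 mm above its foot). It stands loose, close to the box (it may be a few mm from it), and must be left alone.
- pepper_mill_centre (a point): clear mill with a light grey domed top, 44 mm across, 90 mm tall; point half-way up (45 mm above its foot). It stands loose, close to the box (it may be a few mm from it), and must be left alone.
- spice_c_centre (a point): spice jar with a red cap, 46 mm across, 96 mm tall; point half-way up (48 mm above its foot). It stands loose, close to the box (it may be a few mm from it), and must be left alone.
- jar_honey_centre (a point): jar with an amber filling and a black lid, 63 mm across, 94 mm tall, behind the box; point half-way up (47 mm above its foot). It stands loose, close to the box (it may be a few mm from it), and must be left alone.

How it is judged:
On the way, in this order (a step that is already met when the one before it is completed fails the run):
1. all three thumbwheels show the code (4, 2, 5 dots straight up) (angle between each of wheel_left_code, wheel_mid_code, wheel_right_code's own z axis and vertical below 0.2 rad), for 0.2 s.
2. the bolt is slid open (all of step 1 and value of joint bolt above 0.012 m), for 0.2 s.
3. the lid is lifted open (value of joint lid above 0.9 rad), for 0.2 s.
At the end, for the whole second after the job is handed in: The faces with 4, 2 and 5 dots (left to right) point straight up within 0.2 rad (11 degrees), the bolt is open by more than 12 mm of its 16 mm, and the lid stands still, open by more than 0.9 rad (52 degrees) (all of step 2 and value of joint lid above 0.9 rad and velocity of joint lid between -0.05 and 0.05 rad/s); the robot touches nothing.
It fails at once if the black-capped spice jar is shifted by more than 25 mm or tipped over (distance of spice_a_centre from where it was at the start of the episode above 0.025 m or angle between spice_a_centre's own z axis and vertical above 0.4 rad).
It fails at once if the mill is shifted by more than 25 mm or tipped over (distance of pepper_mill_centre from where it was at the start of the episode above 0.025 m or angle between pepper_mill_centre's own z axis and vertical above 0.4 rad).
It fails at once if the red-capped spice jar is shifted by more than 25 mm or tipped over (distance of spice_c_centre from where it was at the start of the episode above 0.025 m or angle between spice_c_centre's own z axis and vertical above 0.4 rad).
It fails at once if the amber jar is shifted by more than 25 mm or tipped over (distance of jar_honey_centre from where it was at the start of the episode above 0.025 m or angle between jar_honey_centre's own z axis and vertical above 0.4 rad).
It also fails if it takes over 69 s, if anything falls off the work surface, if the arm or the gripper's body presses on something with over 40 N, if the wrist force passes 120 N, or if a joint passes its speed limit or range.

## Working session

There is one attempt and no reset: what is moved stays moved. The work goes in short steps, Python scripts to look and compute and a shell command to move; the robot and the scene stay as the last step left them, time stands still between calls to the robot, and variables do not carry over. Pictures are saved under pics/ and viewed, at most 10 in all, crops included, and the job is handed in when it is done.

```bash
ls; mkdir -p pics; cat > h.py <<'E'
from station import r
import numpy as np, cv2
from scipy.spatial.transform import Rotation as Ro
def cam(n):
    c=r.camera(n); return c
def save(c,f,crop=None,s=1):
    im=c["image"][...,::-1]
    if crop: im=im[crop[1]:crop[3],crop[0]:crop[2]]
    cv2.imwrite("pics/"+f,cv2.resize(im,None,fx=s,fy=s,interpolation=cv2.INTER_CUBIC))
def w(c,p): return np.array(c["R"]).T@(np.array(p)-np.array(c["t"]))
def px(c,X):
    q=np.array(c["R"])@np.array(X)+np.array(c["t"]); return np.array([c["fx"]*q[0]/q[2]+c["cx"],c["fy"]*q[1]/q[2]+c["cy"]])
def onz(c,u,v,z):
    R=np.array(c["R"]);o=-R.T@np.array(c["t"]);d=R.T@np.array([(u-c["cx"])/c["fx"],(v-c["cy"])/c["fy"],1]);return o+d*(z-o[2])/d[2]
E
python3 - <<'E'
from h import *
s=r.get_state();print({k:np.round(v,3) for k,v in s.items()})
for n in("scene","top"):
    c=cam(n);save(c,n+"0.png")
    print(n,"cam at",-np.array(c["R"]).T@np.array(c["t"]))
    for k in["code_box","wheel_left","wheel_mid","wheel_right","bolt_knob","lid_knob","lid","spice_a_centre","pepper_mill_centre","spice_c_centre","jar_honey_centre"]:
        b=r.boxes_of(c,k);print(k,[(round(q["p"],2),w(c,q["centre"]).round(3),px(c,w(c,q["centre"])).round()) for q in b[:3]])
E
```

```text
pics
{'t': np.float64(0.0), 'joints': array([ 1.292,  0.322, -0.07 ,  1.452,  0.023,  1.371, -0.057]), 'qd': array([-0.   ,  0.001, -0.001, -0.001, -0.001, -0.   , -0.001]), 'effort': array([ 0.0000e+00, -4.9359e+01, -3.8200e-01, -3.1434e+01,  1.3000e-02,
        1.1000e-02, -0.0000e+00]), 'eef_pos': array([ 0.187, -0.622,  0.247]), 'orientation': array([-3.14 ,  0.   ,  0.293]), 'force': array([-0.531,  1.044,  0.926]), 'torque': array([ 0.055,  0.014, -0.044]), 'gripper_force': np.float64(0.0), 'grip_width': np.float64(0.998)}
scene cam at [0.20887085 0.53554638 0.66733663]
code_box [(0.67, array([ 0.53 , -0.005,  0.054]), array([313., 210.]))]
wheel_left [(0.58, array([0.486, 0.047, 0.075]), array([317., 226.]))]
wheel_mid [(0.58, array([ 0.488, -0.006,  0.077]), array([329., 210.]))]
wheel_right [(0.97, array([ 0.491, -0.058,  0.077]), array([340., 197.]))]
bolt_knob [(0.61, array([ 0.497, -0.117,  0.072]), array([350., 183.]))]
lid_knob [(0.66, array([ 0.595, -0.03 ,  0.056]), array([295., 193.]))]
lid [(0.89, array([ 0.599, -0.023,  0.06 ]), array([292., 193.]))]
spice_a_centre
[... 886 characters left out ...]
rray([ 0.495, -0.064,  0.088]), array([339., 253.]))]
bolt_knob [(0.56, array([ 0.494, -0.117,  0.079]), array([366., 257.]))]
lid_knob [(0.91, array([ 0.602, -0.035,  0.057]), array([328., 201.])), (0.6, array([ 0.496, -0.062,  0.09 ]), array([339., 253.]))]
lid [(0.65, array([ 0.601, -0.036,  0.057]), array([328., 201.]))]
spice_a_centre [(0.97, array([0.568, 0.118, 0.105]), array([250., 205.])), (0.24, array([ 0.498, -0.015,  0.085]), array([314., 249.]))]
pepper_mill_centre [(0.76, array([ 0.386, -0.095,  0.082]), array([350., 312.]))]
spice_c_centre [(0.84, array([ 0.58 , -0.191,  0.098]), array([409., 216.]))]
jar_honey_centre [(0.76, array([0.693, 0.003, 0.098]), array([315., 151.]))]
```

```bash
python3 - <<'E'
import cv2,numpy as np
a=cv2.imread("pics/scene0.png")[120:290,210:430];b=cv2.imread("pics/top0.png")[110:340,220:440]
a=cv2.resize(a,None,fx=1.8,fy=1.8,interpolation=2);b=cv2.resize(b,None,fx=1.8,fy=1.8,interpolation=2)
H=max(a.shape[0],b.shape[0]);o=np.zeros((H,a.shape[1]+b.shape[1],3),np.uint8);o[:a.shape[0],:a.shape[1]]=a;o[:b.shape[0],a.shape[1]:]=b
cv2.imwrite("pics/both0.png",o)
E
```

```text
(no output)
```

View pics/both0.png

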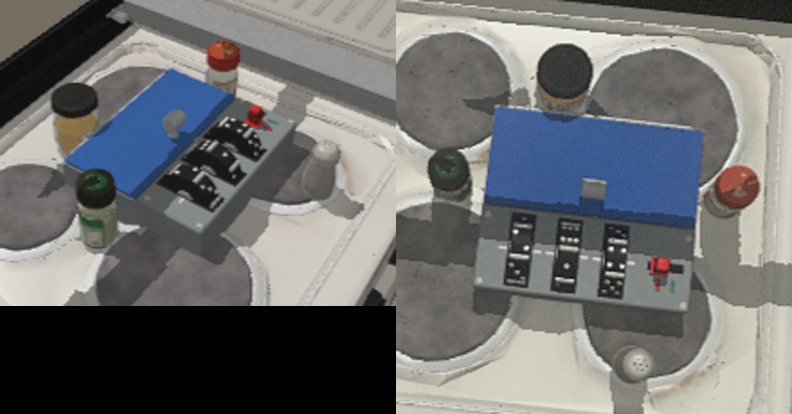

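```bash
python3 -m jog '[[0,40,-47,-40,0.03],[0,82,-97,-80,0.06],[0,125,-147,-80,0.1],[0,167,-197,-80,0.13],[0,210,-247,-80,0.15],[0,253,-298,-80,0.18],[0,296,-348,-80,0.2],[0,340,-400,-80,0.22],[0,383,-450,-80,0.25],[0,426,-500,-80,0.25]]'; python3 -m jog '[[0,0,0,0,0],[0,0,0,0,0]]'
python3 - <<'E'
from h import *
s=r.get_state();print(s["eef_pos"],s["orientation"],s["t"])
c=cam("wrist");save(c,"wr1.png",None,1.4)
print("cam at",-np.array(c["R"]).T@np.array(c["t"]),np.array(c["R"]).round(2))
for k in["code_box","wheel_left","wheel_mid","wheel_right","bolt_knob","lid_knob","lid"]:
    b=r.boxes_of(c,k);print(k,[(round(q["p"],2),w(c,q["centre"]).round(3),px(c,w(c,q["centre"])).round()) for q in b[:3]])
E
```

```text
t: 2.45
eef_pos: [0.4306, -0.0662, 0.3287]
orientation: [3.14, -0.001, 0.042]
force: [0.8, -0.4, 0.5]
grip_width: 1.001
gripper_force: 0.0
t: 2.7
eef_pos: [0.4299, -0.0688, 0.3283]
orientation: [3.141, 0.0, 0.043]
force: [0.9, -0.9, -0.1]
grip_width: 1.001
gripper_force: 0.0
[ 0.42989478 -0.06879664  0.3283439 ] [3.14062561e+00 2.05361795e-04 4.28330013e-02] 2.7
cam at [ 0.49571588 -0.06615793  0.45533025] [[ 0.04 -1.    0.  ]
 [-0.96 -0.04  0.26]
 [-0.26 -0.01 -0.97]]
code_box [(0.59, array([ 0.5  , -0.067,  0.086]), array([276., 124.])), (0.31, array([0.566, 0.11 , 0.107]), array([117.,  53.]))]
wheel_left [(0.67, array([0.494, 0.032, 0.082]), array([197., 125.])), (0.65, array([ 0.596, -0.043,  0.063]), array([260.,  41.]))]
wheel_mid [(0.68, array([ 0.494, -0.027,  0.086]), array([244., 127.])), (0.36, array([ 0.593, -0.044,  0.065]), array([261.,  43.]))]
wheel_right [(0.56, array([ 0.494, -0.071,  0.09 ]), array([280., 129.]))]
bolt_knob [(0.51, array([ 0.494, -0.115,  0.082]), array([315., 131.])), (0.37, array([0.496, 0.03 , 0.082]), array([198., 123.]))]
lid_knob [(0.59, array([ 0.594, -0.045,  0.06 ]), array([262.,  43.]))]
lid [(0.9, array([ 0.593, -0.045,  0.062]), array([262.,  44.]))]
```

View pics/wr1.png

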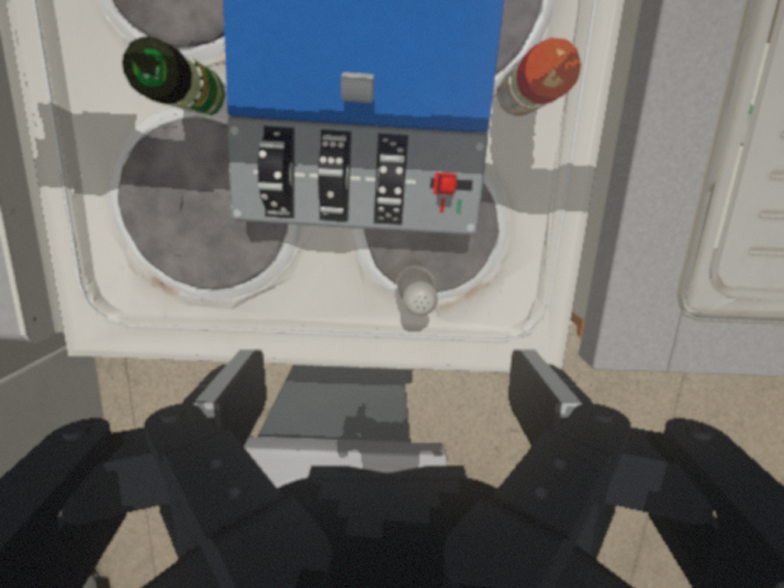

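```bash
python3 - <<'E'
from h import *
c=cam("wrist");np.savez("c1.npz",**{k:c[k] for k in("image","fx","fy","cx","cy","R","t")})
save(c,"wr1b.png",(155,75,355,175),4)
E
```

```text
(no output)
```

View pics/wr1b.png

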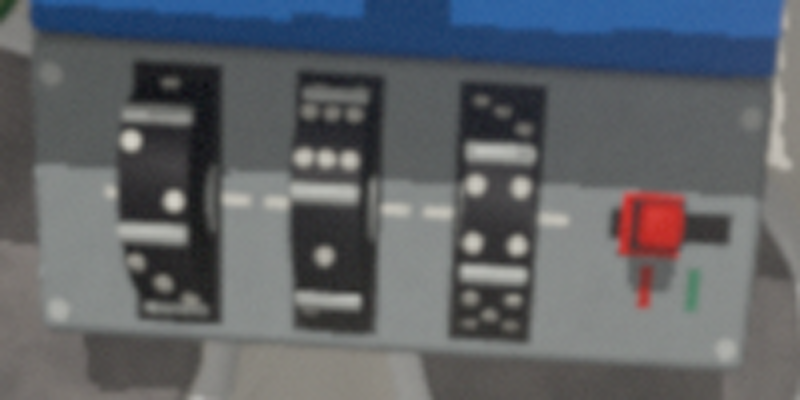

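```bash
cat >> h.py <<'E'
def load(f):
    d=np.load(f); return {k:d[k] if d[k].ndim else float(d[k]) for k in d}
E
cat > fit.py <<'E'
from h import *
c=load("c1.npz")
f=lambda u,v,z=.059:onz(c,155+u/4,75+v/4,z)
FL,FR=f(45,327),f(738,365)
L=[f(111,191),f(236,199.5),f(277,202),f(396,209),f(438,212),f(554,220)]
p=np.polyfit([q[1] for q in L],[q[0] for q in L],1);print("line slope",p,"front",FL.round(4),FR.round(4),(FL-FR)[:2],np.linalg.norm(FL-FR))
yaw=-np.arctan(p[0]); yaw2=-np.arctan((FL-FR)[0]/(FL-FR)[1]);print("yaw",yaw,yaw2)
yaw=(yaw+yaw2)/2
R2=np.array([[np.cos(yaw),-np.sin(yaw)],[np.sin(yaw),np.cos(yaw)]])
mid=(FL+FR)[:2]/2; o1=mid-R2@[-.092,0]
m=np.mean(L,0)[:2]; o2=m-R2@[-.045,.020]
print("origin",o1,o2)
o=(o1+o2)/2
def W(x,y,z): return np.r_[o+R2@[x,y],z]
print("axles",[W(-.045,y,.055).round(4) for y in(.072,.02,-.032)],"lidknob",W(.028,0,.09),"knob y")
from scipy.optimize import minimize_scalar
# rib angles: centre pixel -> angle about axle (0=up,+ = away)
for n,y,ribs in(("L",.072,[(158,115),(153,233)]),("M",.02,[(335,94),(325,191),(329,300)]),("R",-.032,[(500,153),(493,274)])):
    for u,v in ribs:
        g=lambda a:np.sum((px(c,W(-.045+.0385*np.sin(a),y,.055+.0385*np.cos(a)))-[155+u/4,75+v/4])**2)
        a=minimize_scalar(g,bounds=(-1.5,1.5),method="bounded");print(n,np.degrees(a.x).round(1),a.fun.round(2))
print("bolt",f(660,225,.085),W(-.045,0,.059))
E
python3 fit.py
```

```text
line slope [0.0206768  0.49526369] front [0.4512 0.0807 0.059 ] [ 0.4482 -0.1547  0.059 ] [0.00305048 0.23533492] 0.2353546907619666
yaw -0.020673850109453235 -0.012961582792286909
origin [ 0.54167533 -0.03853158] [ 0.53956611 -0.03791708]
axles [array([0.4968, 0.0345, 0.055 ]), array([ 0.496 , -0.0175,  0.055 ]), array([ 0.4951, -0.0695,  0.055 ])] lidknob [ 0.56861676 -0.0386952   0.09      ] knob y
L 35.5 0.97
L -18.6 0.19
M 56.9 0.45
M 4.6 0.34
M -52.0 0.37
R 26.5 0.12
R -28.7 0.14
bolt [ 0.4933503  -0.12054149  0.085     ] [ 0.49562708 -0.03746757  0.059     ]
```

```bash
python3 -m jog '[[0.55,11,0.5,50,0.02],[0.55,22,1,100,0.04],[0.55,33,1.5,150,0.06],[0.55,44,2.2,188,0.06],[0.55,44,2.2,188,0.06],[0.55,44,2.2,188,0.06]]'
python3 - <<'E'
from h import *
s=r.get_state();print(s["eef_pos"],s["orientation"])
c=cam("wrist");np.savez("c2.npz",**{k:c[k] for k in("image","fx","fy","cx","cy","R","t")})
save(c,"wr2.png",None,1.4)
E
```

```text
t: 3.9
eef_pos: [0.4747, -0.0687, 0.1415]
orientation: [3.141, -0.001, -0.017]
force: [-0.3, -0.6, -0.0]
grip_width: 0.45
gripper_force: 0.0
[ 0.47472762 -0.06866173  0.14151951] [ 3.14134816e+00 -1.21053421e-03 -1.72506667e-02]
```

View pics/wr2.png

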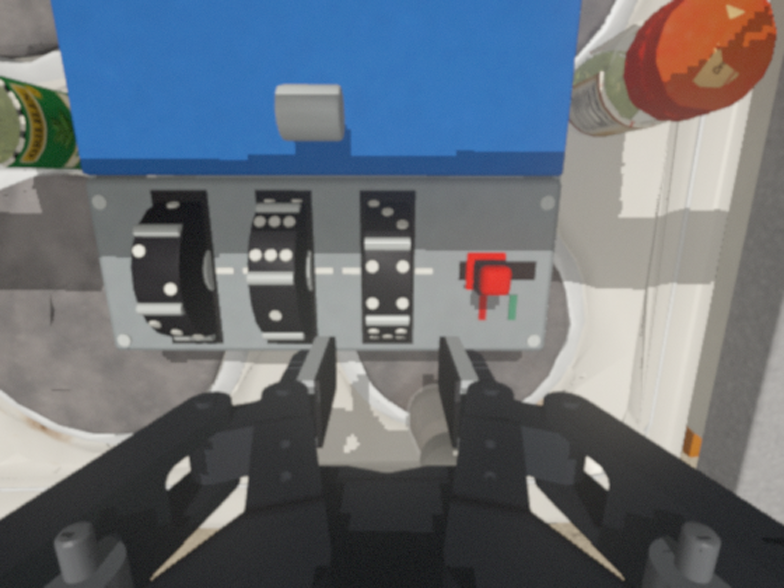

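```bash
cat > fit2.py <<'E'
from h import *
c=load("c2.npz")
f=lambda u,v,z=.059:onz(c,u/1.4,v/1.4,z)
print(f(117,349),f(546,349),"lines",f(224,270.5),f(352,270.5),f(425,270.5),"wheelR top edges",f(365,270,.0905),f(411,270,.0905),"bolt",f(481,283,.085),f(509,283,.085), "lid knob sides",f(279,115,.1),f(342,115,.1))
o=(f(117,349)+f(546,349))/2; print(o[0]+.092,f(352,270.5)[0]+.045)
a=-.017;R2=np.array([[np.cos(a),-np.sin(a)],[np.sin(a),np.cos(a)]])
A={k:f(288,270.5)[:2]*[1,0] for k in "LMR"}
O=np.array([f(352,270.5)[0]+.045,o[1]])
from scipy.optimize import minimize_scalar
for n,y,ribs in(("L",.072,[(158,231),(160,309)]),("M",.02,[(277,209),(269,277),(282,336)]),("R",-.032,[(388,243),(387,322)])):
    for u,v in ribs:
        g=lambda t:np.sum((px(c,np.r_[O+R2@[-.045+.0385*np.sin(t),y],.055+.0385*np.cos(t)])-[u/1.4,v/1.4])**2)
        q=minimize_scalar(g,bounds=(-1.5,1.5),method="bounded");print(n,np.degrees(q.x).round(1),q.fun.round(2))
E
python3 fit2.py
```

```text
[0.45161692 0.081507   0.059     ] [ 0.44747591 -0.15715363  0.059     ] lines [0.49520485 0.01657386 0.059     ] [ 0.49403574 -0.05097843  0.059     ] [ 0.49336891 -0.08950839  0.059     ] wheelR top edges [ 0.50114037 -0.05968958  0.0905    ] [ 0.50078345 -0.08031318  0.0905    ] bolt [ 0.49279069 -0.11324946  0.085     ] [ 0.49256469 -0.12630296  0.085     ] lid knob sides [ 0.56491953 -0.02900857  0.1       ] [ 0.56450119 -0.05328655  0.1       ]
0.5415464185599165 0.5390357360492474
L 39.6 2.84
L -16.1 1.63
M 60.3 0.9
M 7.3 0.0
M -47.3 0.92
R 30.1 1.73
R -27.4 0.32
```

```bash
python3 -m jog '[[0.55,-1,1,30,0],[0.55,-1,1,55,0],[0.55,-1,1,61,0],[0.55,-1,1,61,0],[1,-1,1,61,0],[1,-1,1,61,0],[1,-1,1,61,0]]'
```

```text
t: 4.82
eef_pos: [0.4742, -0.0688, 0.0811]
orientation: [3.141, -0.002, -0.017]
force: [-2.2, 1.8, 5.5]
grip_width: 0.243
gripper_force: 58.8
```

```bash
python3 -c "
import numpy as np
for r,a in((34,37.5),(34,34),(34,27)):
  t=np.radians(np.linspace(-a,a,10));print(r,a,(1e3*.001*r*(np.sin(t)-np.sin(t[0]))).round(1).tolist(),(-r*(np.cos(t)-np.cos(t[0]))).round(1).tolist())"
```

```text
34 37.5 [0.0, 4.1, 8.6, 13.3, 18.2, 23.2, 28.1, 32.8, 37.3, 41.4] [-0.0, -2.7, -4.8, -6.2, -6.9, -6.9, -6.2, -4.8, -2.7, -0.0]
34 34 [0.0, 3.9, 8.0, 12.3, 16.8, 21.3, 25.7, 30.0, 34.2, 38.0] [-0.0, -2.3, -4.0, -5.1, -5.7, -5.7, -5.1, -4.0, -2.3, -0.0]
34 27 [0.0, 3.3, 6.6, 10.1, 13.7, 17.2, 20.8, 24.2, 27.6, 30.9] [-0.0, -1.4, -2.5, -3.3, -3.7, -3.7, -3.3, -2.5, -1.4, -0.0]
```

```bash
python3 -m jog '[[1,4.1,0,-2.7,0],[1,8.6,0,-4.8,0],[1,13.3,0,-6.2,0],[1,18.2,0,-6.9,0],[1,23.2,0,-6.9,0],[1,28.1,0,-6.2,0],[1,32.8,0,-4.8,0],[1,37.3,0,-2.7,0],[1,41.4,0,0,0],[1,41.4,0,0,0]]'
python3 -m jog '[[0.55,0,0,0,0],[0.55,0,0,0,0],[0.55,0,0,-30,0],[0.55,-41,0,-60,0],[0.55,-41,0,-60,0],[0.55,-41,0,-60,0]]'
python3 - <<'E'
from h import *
c=cam("wrist");np.savez("c3.npz",**{k:c[k] for k in("image","fx","fy","cx","cy","R","t")})
save(c,"wr3.png",(80,120,400,255),2.5)
E
```

```text
t: 6.08
eef_pos: [0.5068, -0.0693, 0.0789]
orientation: [3.141, 0.019, -0.017]
force: [-22.3, 3.2, 19.4]
grip_width: 0.24
gripper_force: 75.5
t: 6.82
eef_pos: [0.4743, -0.0701, 0.1396]
orientation: [3.141, -0.002, -0.018]
force: [0.5, 0.2, 0.0]
grip_width: 0.45
gripper_force: 0.0
```

View pics/wr3.png

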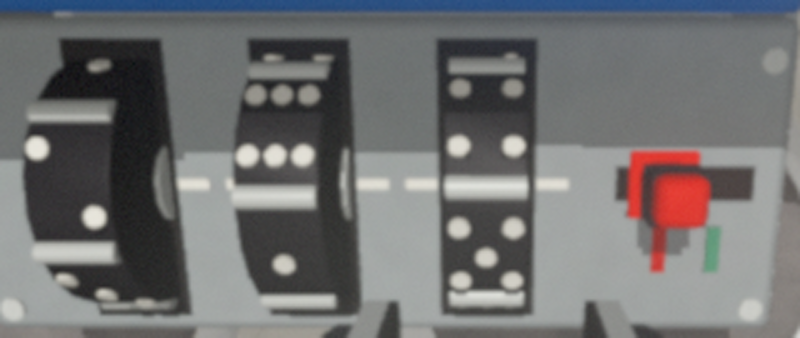

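```bash
cat > ribs.py <<'E'
import sys
from h import *
def ribs(c,O=(.5395,-.038),a=-.017):
    R2=np.array([[np.cos(a),-np.sin(a)],[np.sin(a),np.cos(a)]]);g=cv2.cvtColor(c["image"],cv2.COLOR_RGB2GRAY).astype(np.float32)
    A=np.arange(-65,66,1.)
    for n,y in(("L",.072),("M",.02),("R",-.032)):
        pr=[]
        for d in A:
            t=np.radians(d); P=np.array([px(c,np.r_[np.array(O)+R2@[-.045+.0385*np.sin(t),y+e],.055+.0385*np.cos(t)]) for e in(-.007,-.0035,0,.0035,.007)],np.float32)
            pr.append(np.sort(cv2.remap(g,P[:,:1],P[:,1:],1)[:,0])[1])
        pr=cv2.GaussianBlur(np.array(pr,np.float32)[None],(0,0),2)[0]
        print(n,[(A[i],round(float(pr[i]))) for i in range(2,len(A)-2) if pr[i]==pr[i-2:i+3].max() and pr[i]>70])
if __name__=="__main__":
    if len(sys.argv)>1: ribs(load(sys.argv[1]))
    else:
        c=cam("wrist");np.savez("last.npz",**{k:c[k] for k in("image","fx","fy","cx","cy","R","t")});ribs(c)
E
for i in 1 2 3;do python3 ribs.py c$i.npz;done
```

```text
L [(np.float64(-16.0), 161), (np.float64(38.0), 123)]
M [(np.float64(-48.0), 154), (np.float64(7.0), 164), (np.float64(22.0), 121), (np.float64(47.0), 75), (np.float64(61.0), 108)]
R [(np.float64(-58.0), 71), (np.float64(-26.0), 164), (np.float64(-12.0), 86), (np.float64(14.0), 101), (np.float64(30.0), 163)]
L [(np.float64(-53.0), 137), (np.float64(-16.0), 193), (np.float64(38.0), 149)]
M [(np.float64(-46.0), 193), (np.float64(6.0), 192), (np.float64(21.0), 120), (np.float64(46.0), 84), (np.float64(60.0), 134)]
R [(np.float64(-48.0), 79), (np.float64(-39.0), 84), (np.float64(-25.0), 203), (np.float64(-11.0), 85), (np.float64(14.0), 99), (np.float64(30.0), 192)]
L [(np.float64(-51.0), 133), (np.float64(-16.0), 193), (np.float64(38.0), 148)]
M [(np.float64(-46.0), 192), (np.float64(6.0), 192), (np.float64(21.0), 119), (np.float64(46.0), 86), (np.float64(60.0), 135)]
R [(np.float64(-44.0), 193), (np.float64(-6.0), 82), (np.float64(10.0), 199), (np.float64(24.0), 91)]
```

```bash
sed -i 's/\.0385/.036/g' ribs.py; python3 -m jog '[[0.55,9,0,30,0],[0.55,9,0,48,0],[0.55,9,0,48,0],[1,9,0,48,0],[1,9,0,48,0],[1,9,0,48,0]]'
python3 -m jog '[[1,4,0,-1,0],[1,8,0,-1.5,0],[1,12,0,-1.5,0],[1,16,0,-1.2,0],[1,20,0,-0.5,0],[1,24,0,1,0],[1,24,0,1,0]]'
python3 -m jog '[[0.55,24,0,1,0],[0.55,24,0,1,0],[0.55,24,0,-35,0],[0.55,-9,0,-48,0],[0.55,-9,0,-48,0],[0.55,-9,0,-48,0]]'
python3 ribs.py
```

```text
t: 7.62
eef_pos: [0.4827, -0.069, 0.0918]
orientation: [-3.141, -0.001, -0.017]
force: [-0.4, 3.2, -0.2]
grip_width: 0.234
gripper_force: 59.7
t: 8.5
eef_pos: [0.5019, -0.0693, 0.0905]
orientation: [3.141, 0.012, -0.017]
force: [-14.8, 4.2, 15.1]
grip_width: 0.244
gripper_force: 66.2
t: 9.25
eef_pos: [0.4975, -0.0706, 0.1384]
orientation: [3.14, -0.001, -0.018]
force: [-0.6, 0.3, -0.2]
grip_width: 0.45
gripper_force: 0.0
L [(np.float64(-19.0), 198), (np.float64(40.0), 154)]
M [(np.float64(6.0), 197), (np.float64(22.0), 126), (np.float64(50.0), 78)]
R [(np.float64(-29.0), 211), (np.float64(-13.0), 82), (np.float64(15.0), 100), (np.float64(31.0), 204)]
```

```bash
python3 -m jog '[[0.55,-16,-26,0,0],[0.55,-31,-52,0,0],[0.55,-31,-52,20,0],[0.55,-31,-52,57,0],[0.55,-31,-52,57,0],[0.55,-31,-52,57,0],[1,-31,-52,57,0],[1,-31,-52,57,0],[1,-31,-52,57,0]]'
python3 -c "
import numpy as np
for r,a,b in((40,45,60),(40,45,50)):
  t=np.radians(np.linspace(-a,b,10));print(r,a,(r*(np.sin(t)-np.sin(t[0]))).round(1).tolist(),(-r*(np.cos(t)-np.cos(t[0]))).round(1).tolist())"
```

```text
t: 10.42
eef_pos: [0.4685, -0.0167, 0.0827]
orientation: [-3.142, -0.002, -0.017]
force: [-1.6, 2.4, 6.3]
grip_width: 0.24
gripper_force: 59.1
40 45 [0.0, 6.3, 13.5, 21.3, 29.4, 37.5, 45.2, 52.2, 58.2, 62.9] [-0.0, -5.1, -8.9, -11.1, -11.7, -10.6, -8.0, -3.8, 1.7, 8.3]
40 45 [0.0, 5.7, 12.1, 19.1, 26.3, 33.7, 40.9, 47.6, 53.7, 58.9] [-0.0, -4.7, -8.3, -10.6, -11.7, -11.3, -9.7, -6.7, -2.6, 2.6]
```

```bash
python3 -m jog '[[1,6,0,-5,0],[1,13,0,-9,0],[1,20,0,-11,0],[1,28,0,-12,0],[1,35,0,-11,0],[1,42,0,-10,0],[1,48,0,-7,0],[1,54,0,-4,0],[1,60,0,-1,0],[1,62,0,-1,0]]'
python3 -m jog '[[0.55,0,0,0,0],[0.55,0,0,0,0],[0.55,0,0,-30,0],[0.55,-31,0,-57,0],[0.55,-60,0,-57,0],[0.55,-60,0,-57,0]]'
python3 ribs.py
```

```text
t: 11.68
eef_pos: [0.5209, -0.0176, 0.0805]
orientation: [3.141, 0.021, -0.017]
force: [-22.3, 4.3, 13.4]
grip_width: 0.236
gripper_force: 72.2
t: 12.42
eef_pos: [0.4692, -0.0184, 0.1402]
orientation: [3.138, -0.002, -0.018]
force: [0.5, -0.3, 1.3]
grip_width: 0.449
gripper_force: 0.0
L [(np.float64(-18.0), 197), (np.float64(21.0), 73), (np.float64(40.0), 151)]
M [(np.float64(-53.0), 205), (np.float64(7.0), 197)]
R [(np.float64(-47.0), 117), (np.float64(-29.0), 198), (np.float64(17.0), 80), (np.float64(32.0), 194)]
```

```bash
python3 -m jog '[[0.55,12,-0.7,30,0],[0.55,12,-0.7,49,0],[0.55,12,-0.7,49,0],[1,12,-0.7,49,0],[1,12,-0.7,49,0],[1,12,-0.7,49,0]]'
python3 -m jog '[[1,4,0,-1.2,0],[1,8,0,-2,0],[1,12,0,-2.5,0],[1,16,0,-2.5,0],[1,20,0,-2,0],[1,25,0,-1,0],[1,29,0,0,0],[1,29,0,0,0]]'
python3 -m jog '[[0.55,0,0,0,0],[0.55,0,0,0,0],[0.55,0,0,-35,0],[0.55,-15,0,-49,0],[0.55,-41,0,-49,0],[0.55,-41,0,-49,0]]'
python3 ribs.py
```

```text
t: 13.22
eef_pos: [0.4818, -0.0168, 0.0909]
orientation: [3.141, -0.001, -0.017]
force: [-1.1, 1.4, 1.8]
grip_width: 0.239
gripper_force: 59.5
t: 14.22
eef_pos: [0.5041, -0.0172, 0.0896]
orientation: [3.14, 0.016, -0.017]
force: [-17.4, 0.6, 16.0]
grip_width: 0.238
gripper_force: 66.8
t: 14.98
eef_pos: [0.4689, -0.0173, 0.1396]
orientation: [3.139, -0.001, -0.018]
force: [0.2, -0.1, 0.5]
grip_width: 0.444
gripper_force: 0.0
L [(np.float64(-18.0), 197), (np.float64(21.0), 73), (np.float64(40.0), 157)]
M [(np.float64(-29.0), 206), (np.float64(31.0), 188)]
R [(np.float64(-47.0), 118), (np.float64(-29.0), 195), (np.float64(17.0), 78), (np.float64(32.0), 193)]
```

```bash
python3 -m jog '[[0.55,-1,-26,0,0],[0.55,-1,-52,0,0],[0.55,-1,-52,20,0],[0.55,-1,-52,56,0],[0.55,-1,-52,56,0],[0.55,-1,-52,56,0],[1,-1,-52,56,0],[1,-1,-52,56,0],[1,-1,-52,56,0]]'
python3 -m jog '[[1,6,0,-5,0],[1,13,0,-9,0],[1,20,0,-11,0],[1,28,0,-12,0],[1,35,0,-11,0],[1,42,0,-10,0],[1,48,0,-7,0],[1,54,0,-4,0],[1,60,0,-1,0],[1,62,0,-1,0]]'
python3 -m jog '[[0.55,0,0,0,0],[0.55,0,0,0,0],[0.55,0,0,-30,0],[0.55,-31,0,-56,0],[0.55,-62,0,-56,0],[0.55,-62,0,-56,0]]'
python3 ribs.py
```

```text
t: 16.15
eef_pos: [0.4706, 0.0354, 0.0847]
orientation: [3.141, -0.003, -0.017]
force: [-2.0, 0.6, 5.6]
grip_width: 0.236
gripper_force: 59.5
t: 17.4
eef_pos: [0.5244, 0.0344, 0.0825]
orientation: [3.14, 0.017, -0.017]
force: [-18.5, 0.5, 7.9]
grip_width: 0.237
gripper_force: 64.5
t: 18.15
eef_pos: [0.469, 0.0346, 0.1412]
orientation: [3.138, -0.002, -0.018]
force: [0.8, -0.3, 0.8]
grip_width: 0.45
gripper_force: 0.0
L [(np.float64(-35.0), 75), (np.float64(-18.0), 203), (np.float64(20.0), 86), (np.float64(40.0), 150)]
M [(np.float64(-29.0), 197), (np.float64(17.0), 75), (np.float64(31.0), 192)]
R [(np.float64(-46.0), 145), (np.float64(-29.0), 194), (np.float64(32.0), 189)]
```

```bash
python3 -m jog '[[0.55,2,0,30,0],[0.55,2,0,57,0],[0.55,2,0,57,0],[1,2,0,57,0],[1,2,0,57,0],[1,2,0,57,0]]'
python3 -m jog '[[1,6,0,-4,0],[1,12,0,-7,0],[1,18,0,-8.5,0],[1,25,0,-9.5,0],[1,32,0,-9,0],[1,38,0,-8,0],[1,44,0,-5.5,0],[1,49,0,-2.5,0],[1,52,0,-1,0],[1,52,0,-1,0]]'
python3 -m jog '[[0.55,0,0,0,0],[0.55,0,0,0,0],[0.55,0,0,-30,0],[0.55,-31,0,-57,0],[0.55,-54,0,-57,0],[0.55,-54,0,-57,0]]'
python3 ribs.py
python3 - <<'E'
from h import *
save(load("last.npz"),"wr4.png",(40,110,520,420),1.6)
E
```

```text
t: 18.95
eef_pos: [0.4725, 0.0354, 0.0843]
orientation: [3.142, -0.003, -0.017]
force: [1.7, 0.8, 1.8]
grip_width: 0.24
gripper_force: 59.2
t: 20.2
eef_pos: [0.5169, 0.0346, 0.0832]
orientation: [3.139, 0.016, -0.017]
force: [-16.7, 0.5, 10.7]
grip_width: 0.239
gripper_force: 70.7
t: 20.95
eef_pos: [0.4694, 0.0346, 0.142]
orientation: [3.139, -0.002, -0.018]
force: [-0.0, -0.2, -0.8]
grip_width: 0.446
gripper_force: 0.0
L [(np.float64(-44.0), 77), (np.float64(-28.0), 203), (np.float64(-12.0), 83), (np.float64(16.0), 99), (np.float64(33.0), 199)]
M [(np.float64(-29.0), 197), (np.float64(18.0), 74), (np.float64(31.0), 183)]
R [(np.float64(-46.0), 143), (np.float64(-29.0), 193), (np.float64(32.0), 188)]
```

View pics/wr4.png

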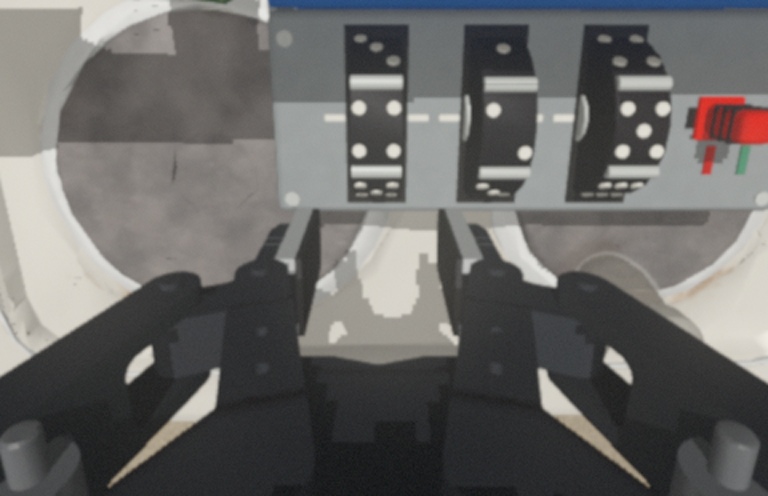

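```bash
python3 -m jog '[[0.62,9,52,0,0],[0.62,18,104,0,0],[0.62,26,154,0,0],[0.62,26,154,0,0],[0.62,26,154,25,0],[0.62,26,154,58,0],[0.62,26,154,62,0],[0.62,26,154,62,0],[1,26,154,62,0],[1,26,154,62,0]]'
python3 -m jog '[[1,0,0,0,0],[1,0,0,0,0]]'
```

```text
t: 22.25
eef_pos: [0.4939, -0.12, 0.0808]
orientation: [3.14, -0.003, -0.018]
force: [-0.2, -0.5, 3.6]
grip_width: 0.146
gripper_force: 59.8
t: 22.5
eef_pos: [0.4939, -0.12, 0.0808]
orientation: [3.14, -0.003, -0.018]
force: [0.1, -2.2, 5.5]
grip_width: 0.148
gripper_force: 60.0
```

Gripped (≈12.5 mm). Slide right.

```bash
python3 -m jog '[[1,0,4,0,0],[1,0,8,0,0],[1,0,12,0,0],[1,0,15,0,0],[1,0,17,0,0],[1,0,17,0,0],[1,0,17,0,0]]'
```

```text
t: 23.38
eef_pos: [0.4936, -0.136, 0.0808]
orientation: [3.141, -0.002, -0.017]
force: [-1.1, -0.1, 6.8]
grip_width: 0.145
gripper_force: 60.2
```

```bash
python3 -m jog '[[0.5,0,0,0,0],[0.5,0,0,0,0],[0.5,0,0,-40,0],[0.5,0,-40,-100,0],[0.5,25,-97,-100,0],[0.5,50,-97,-100,0],[0.5,50,-97,-100,0]]'
python3 - <<'E'
from h import *
from scipy.optimize import least_squares
c1,c2=load("c1.npz"),load("c2.npz")
s=r.get_state();print(s["eef_pos"],s["orientation"])
f=lambda X:np.r_[px(c1,X)-[357/1.4,87/1.4],px(c2,X)-[309/1.4,112/1.4]]
q=least_squares(f,[.57,-.04,.09]);print(q.x,q.fun)
c=cam("wrist");np.savez("c5.npz",**{k:c[k] for k in("image","fx","fy","cx","cy","R","t")})
for z in(.083,.089,.095): print(z,px(c,[.5675,-.0385,z]))
save(c,"wr5.png",None,1.4)
E
```

```text
t: 24.25
eef_pos: [0.545, -0.0388, 0.1792]
orientation: [-3.14, -0.0, -0.015]
force: [-0.6, -0.6, -0.2]
grip_width: 0.505
gripper_force: 0.0
[ 0.54499574 -0.03883985  0.17921818] [-3.14020032e+00 -3.95594266e-04 -1.48628816e-02]
[ 0.56736993 -0.03877772  0.08921324] [-0.07449706 -0.16492653  0.04232075  0.07985314]
0.083 [275.16690621 184.90683209]
0.089 [275.12669251 186.41237937]
0.095 [275.08431417 187.99896777]
```

View pics/wr5.png

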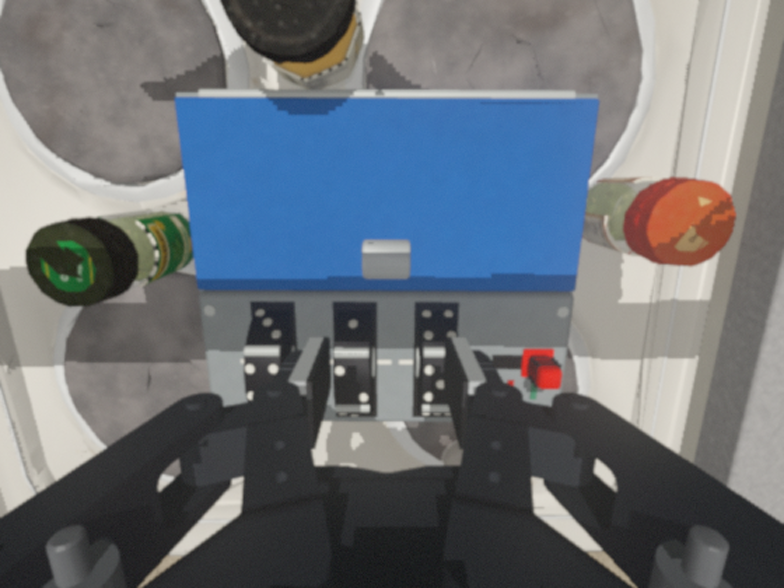

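```bash
python3 -m jog '[[0.5,22,0,0,0],[0.5,22,0,45,0],[0.5,22,0,80,0],[0.5,22,0,92,0],[0.5,22,0,92,0],[1,22,0,92,0],[1,22,0,92,0],[1,22,0,92,0]]'
python3 -c "
import numpy as np
t=np.radians(19+np.linspace(0,78,15));print((92*(np.cos(t[0])-np.cos(t))).round().tolist(),(-92*(np.sin(t)-np.sin(t[0]))).round().tolist())"
```

```text
t: 25.3
eef_pos: [0.5668, -0.0385, 0.0891]
orientation: [-3.14, -0.002, -0.016]
force: [-2.7, 5.5, 5.2]
grip_width: 0.29
gripper_force: 60.1
[0.0, 3.0, 7.0, 12.0, 18.0, 24.0, 31.0, 38.0, 46.0, 54.0, 63.0, 71.0, 80.0, 89.0, 98.0] [-0.0, -8.0, -16.0, -24.0, -31.0, -37.0, -43.0, -48.0, -52.0, -56.0, -59.0, -61.0, -62.0, -62.0, -61.0]
```

Width ≈ 25 mm: the drum is held. Swing it up.

```bash
python3 -m jog '[[1,3,0,-8,0],[1,7,0,-16,0],[1,12,0,-24,0],[1,18,0,-31,0],[1,24,0,-37,0],[1,31,0,-43,0],[1,38,0,-48,0]]'; python3 -m jog '[[1,8,0,-4,0],[1,16,0,-8,0],[1,25,0,-11,0],[1,33,0,-13,0],[1,42,0,-14,0],[1,51,0,-14,0],[1,60,0,-13,0],[1,60,0,-13,0],[1,60,0,-13,0]]'
```

```text
t: 26.18
eef_pos: [0.6006, -0.0392, 0.1325]
orientation: [-3.139, 0.008, -0.016]
force: [-1.3, 4.6, -12.3]
grip_width: 0.281
gripper_force: 59.6
t: 27.3
eef_pos: [0.6628, -0.0402, 0.1483]
orientation: [-3.14, 0.003, -0.015]
force: [-3.1, 4.7, -0.1]
grip_width: 0.283
gripper_force: 58.7
```

```bash
python3 -m jog '[[0.5,0,0,0,0],[0.5,0,0,0,0],[0.5,0,0,0,0],[0.5,0,0,-30,0],[0.5,0,0,-60,0],[0.5,0,0,-110,0],[0.5,0,0,-150,0],[0.5,-60,0,-150,0],[0.5,-110,0,-150,0],[0.5,-110,0,-150,0]]'
python3 - <<'E'
from h import *
c=cam("wrist");d=cam("scene")
a=cv2.resize(c["image"],(400,300));b=cv2.resize(d["image"][100:310,200:480],(400,300))
cv2.imwrite("pics/end.png",np.hstack([a,b])[...,::-1])
E
python3 ribs.py
```

```text
t: 28.55
eef_pos: [0.5513, -0.0406, 0.2986]
orientation: [3.137, 0.001, -0.018]
force: [0.5, 0.4, -0.6]
grip_width: 0.503
gripper_force: 0.0
L [(np.float64(-28.0), 152), (np.float64(-12.0), 96), (np.float64(16.0), 104), (np.float64(32.0), 184)]
M [(np.float64(-55.0), 80), (np.float64(-30.0), 193), (np.float64(30.0), 192)]
R [(np.float64(-29.0), 199), (np.float64(-13.0), 99), (np.float64(16.0), 111), (np.float64(31.0), 187)]
```

View pics/end.png

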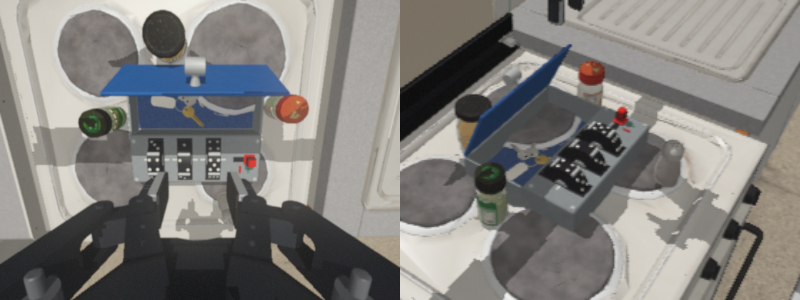

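The lid stands nearly upright with the keys visible. The code shows 4-2-5, the bolt is at the green mark, and the jars are undisturbed.

```bash
python3 -c "
from station import r
print(r.job_done())"
```

```text
the job is handed in; nothing more can be done
None
```

The key box is open: wheels at 4‑2‑5, the bolt fully right, and the lid standing open about 75°. The jars and the mill stand where they were, and I handed the job in at about 29 s; the hand-in gave no verdict back.

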